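Fetch a bearing from a slide-lid parts box

ROBOT

A 6-joint arm with a two-finger parallel gripper is mounted at the origin on a cart in front of the work surface, level with it; the furniture and walls round the work are solid. World frame = base frame: x ahead of the robot, y to its left, z up, the work surface at z = 0. Lengths are in m, angles in degrees, forces in N, time in s.
With the tool pointing down it reaches from about 0.325 to 0.775 m from the base axis. Payload 9.3 kg.
Tool frame: the origin (TCP) lies midway between the tips of the shut fingers; the grasp point (between the pads) lies 19 mm behind it; z points along the fingers, y is the line along which they close (so a half turn about z gives the same grasp; the last joint's range is limited). The gripper opens to 85 mm and grips with 20 to 120 N. Pads are 22 mm wide; open, the fingers measure 114 mm over their backs; the gripper's body (76 mm by 85 mm) begins 54 mm behind the grasp point. The pads swing forward as they close: fully open they stand 13 mm farther back than shut.
Start: joints at [-85.863, 14.817, 1.232, 76.415, 0, 81.257], TCP at [0.123, -0.536, 0.231] pointing down, gripper open.
Joint ranges: [-174.27, 174.27], [-52.1, 104.24], [-59.71, 78.15], [-110.17, 111.67], [-87.03, 83.33], [-180, 180]. Speed limits (degrees/s): [127.2, 127.2, 159.86, 180, 180, 180].

INTERFACE

Orientations are given as a 3x3 rotation matrix whose columns are the frame's x, y, z axes.
In Python, from plant import telemetry, viewer, sign_off, spotter gives the robot as it stands. The module is installed in compiled form; this text tells all that it offers.
- The arm moves only by the shell command python3 -m creep 'ROWS' [FORCE]. ROWS is JSON, a list of rows, each an object with "rotation": the turn, a rotation vector about the tool's x, y, z in rad, a list of three; "translation": the shift along the tool's x, y, z in cm, a list of three; "grip": the closure, from 0 (fully open) to 1 (shut). In form: [{"rotation": [rx, ry, rz], "translation": [tx, ty, tz], "grip": grip}, ...]. A call has exactly 8 rows; each row is the pose to reach, as a shift and turn from the pose commanded when the call began, along the tool's axes at that moment; what a row does not reach only later rows make up. A row lasts 1/8 s, in which the tool goes at most 62.5 mm and 10.7 degrees, less where a joint would pass 70% of its speed; a pose out of reach is approached as far as the arm can. A call with a gripper value outside its range is refused whole. The fingers move at their own pace and stop on an object; FORCE is the grip in N (left out, the last holds). Time passes only in rows, so rows that repeat a pose let the fingers close, or fill a call up. It gives the time, the measured TCP pose, the force, the opening and the grip force at its end, in the units of the state.
- telemetry.state(): the state, without advancing time (a new reading comes with each control period).
- viewer.read_camera(name): name is "side" or "top" or "wrist"; returns a dict with "frame" (420x560x3 uint8, blue, green, red), "mtx" (3x3 intrinsics, pixels), "R" (3x3) and "t" (3): a world point X has camera coordinates R X + t. Camera axes: x right, y down, z forward; pixel columns grow to the right and rows downward; lengths in m; the calibration is good to about 2 mm. A picture is of the moment at which its call begins. There is no depth.
- sign_off(): hands the job in; it is judged then, once.
Trained networks look in a picture, given as the dict that the camera call returned (one of the last four; its "shot" number tells which), for a name from the list of things; names that differ only in an ending like _2 or _b are one class to them, and where a whole thing is asked for, a point or a joint stands for the part that bears it (a point fixed in the world has none). Each returns a list of dicts, best first, with "confidence" (0 to 1); they miss things now and then, are a little off and sometimes report something else, mostly with a low value. They report only what shows in the picture. A call takes as long as a camera call. They do not tell look-alikes from the thing itself.
- spotter.masks_of(picture, query): "mask" (420x560 bool, what is visible of it) and "xy" ([column, row] in pixels, amid what is visible of it).
The state is a dict: "time_s": time; "joints": joint angles; "qvel": joint speeds; "tau": joint torques, N m; "position": TCP position; "ee_rot": TCP orientation; "wrist_force": force on the tool from outside, world axes, zero at the start; "torque": the same for the moment, N m; "gripper_width": finger opening in m; "finger_force": force on a finger pad.
Only numpy, scipy, OpenCV 4.12 (cv2) and the standard library are available. Lean on these libraries where they do the work, as an engineer would, in place of code of your own. Each camera call takes 0.05 s, during which the arm holds its last target. There are 200 camera calls.

TASK

Slide the orange lid straight along its tracks, out of the open end of the green parts box and without forcing it, and lay it flat on the worktop. Then lift the brown-shielded bearing out of the box and set it down flat in the black order tray. Drop neither the lid nor the bearing, leave the blue seal in its compartment, and do not disturb the bottle, the carton or the tape roll.

Things in the scene. Friction and masses are not known exactly. Their poses are not given: they have to be found in the camera images.
- parts_box: Green plastic box fixed to the worktop, 152 (x) x 140 (y) x 42.5 (z) mm, screw ears to 85 mm in y. Origin: centre of its underside. The lid slides out along its +x (roughly the robot's left); a stop wall closes the -x end. Inner floor at z = 5 mm; a 4 mm cross wall at x = 0, top at z = 24.5 mm, makes two compartments, each 68 (x) x 118 (y) mm. Rail tops z = 42.5 mm, 116 mm open between them.
- box_mouth (a point): Middle of the box's open +x end, at box x = 76 mm and at the height of the groove floor (z = 30 mm). The grooves run along both long sides up to here; groove roof at z = 36.5 mm. The low front wall below ends at z = 28.5 mm.
- lid: Loose orange lid, 144 (x) x 127 (y) x 4 mm, 0.12 kg, in the two grooves, axes parallel to the box's; play 2 mm each side, 2.5 mm up; light friction. Origin: centre of its underside. On its centre a black pull bar, 10 mm thick (x), 56 mm long (y), top 28 mm above the underside. Starts shut (origin 3 mm along box +x) or up to 12 mm further open; clears the grooves at 148 mm or more along box +x.
- bearing: Ball bearing with steel rings and brown shield, outer diameter 42 mm, 12 mm thick, lying flat on the floor of one of the two compartments (either one), near its middle, under the lid. Origin: centre of its underside. About 0.07 kg.
- seal: Blue shaft seal, outer diameter 38 mm, 7 mm thick, lying flat in the other compartment; it stays there. Origin: centre of its underside.
- order_tray: Loose black shallow square tray, 130 x 130 mm, rim 14 mm high and 4 mm thick, floor 4 mm thick, 0.4 kg, on the robot's right. Origin: centre of its underside.
- sealant_bottle: Bystander: upright red bottle with white nozzle, 27 x 37 x 106 mm, behind the box. Origin: centre of its underside.
- carton: Bystander: small grey and white bearing carton, 64 x 64 x 26 mm, behind and to the right of the box. Origin: centre of its underside.
- tape_roll: Bystander: roll of tan tape lying flat, 100 mm across, 25 mm high, on the robot's left. Origin: centre of its underside.
Not all that is in view belongs to the job. There is more than one size of the parts_box; the one meant has the size given above.

How it is judged:
By the outcome, as a careful person would: the job done as asked, in the order asked, and still so for the second after the job is handed in, with the robot touching nothing.
It also fails if it takes over 51 s, if anything falls off the work surface, if the arm or the gripper's body presses on something with over 40 N, if the wrist force passes 120 N, or if a joint passes its speed limit or range.

## Working session

There is one attempt and no reset: what is moved stays moved. The work goes in short steps, Python scripts to look and compute and a shell command to move; the robot and the scene stay as the last step left them, time stands still between calls to the robot, and variables do not carry over. Pictures are saved under pics/ and viewed, at most 10 in all, crops included, and the job is handed in when it is done.

```bash
mkdir -p pics; cat > h.py <<'E'
import numpy as np, cv2
from plant import telemetry, viewer, sign_off, spotter
def ray(p,uv):
    d=np.linalg.inv(p['mtx'])@[uv[0],uv[1],1.]; R=np.array(p['R']); return -R.T@np.array(p['t']), R.T@d
def atz(p,uv,z):
    c,d=ray(p,uv); return c+d*(z-c[2])/d[2]
def proj(p,X):
    c=np.array(p['R'])@np.asarray(X,float)+np.array(p['t']); q=p['mtx']@c; return q[:2]/q[2]
E
python3 - <<'E'
from h import *
np.set_printoptions(precision=4,suppress=True)
ims=[]
for n in ['top','side']:
    p=viewer.read_camera(n); ims.append(p['frame'].copy())
    cv2.imwrite(f'pics/{n}0.png',p['frame'])
    c,_=ray(p,[0,0]); print(n,'cam',c)
    for q in ['parts_box','lid','order_tray','tape_roll','carton','sealant_bottle','bearing','seal']:
        for m in spotter.masks_of(p,q)[:3]:
            print(q,round(m['confidence'],2),np.array(m['xy']),m['mask'].sum(),atz(p,m['xy'],0.03)[:2])
print(telemetry.state())
E
```

```text
top cam [0.4304 0.0064 1.5209]
parts_box 0.96 [211.1 267.7] 1102 [0.4129 0.2049]
parts_box 0.84 [291.7 239.2] 654 [ 0.4988 -0.0478]
lid 0.95 [289.3 223.3] 1654 [ 0.5488 -0.041 ]
order_tray 0.82 [383.1 248.4] 1720 [ 0.4669 -0.3328]
tape_roll 0.94 [140.4 256.5] 417 [0.4499 0.4266]
tape_roll 0.27 [384.8 246.3] 1633 [ 0.4734 -0.3384]
carton 0.56 [345. 164.] 432 [ 0.7368 -0.2219]
sealant_bottle 0.53 [295.4 152.7] 74 [ 0.7756 -0.0641]
bearing 0.36 [289.7 241.5] 527 [ 0.4916 -0.0414]
seal 0.66 [343.6 163.2] 434 [ 0.7394 -0.2175]
side cam [-0.0245  1.1214  0.6161]
parts_box 0.8 [304.9 220. ] 1088 [ 0.5171 -0.0127]
parts_box 0.58 [307.8 268.2] 1616 [0.3967 0.2132]
lid 0.72 [296.4 211.6] 836 [ 0.5625 -0.05  ]
order_tray 0.61 [364.8 191.3] 844 [ 0.4529 -0.2979]
tape_roll 0.79 [249.2 317.2] 1397 [0.4111 0.4372]
carton 0.81 [271.  184.8] 295 [ 0.7272 -0.1923]
sealant_bottle 0.69 [236.8 191.1] 360 [ 0.7896 -0.0903]
{'time_s': 0.9, 'joints': array([-85.8618,  14.8151,   1.2325,  76.4156,  -0.0002,  81.2554]), 'qvel': array([ 0.0149, -0.0517,  0.1366, -0.0376,  0.0032,  0.0077]), 'tau': array([ -0.0008, -55.5371,  34.4736,   0.0015,  -0.0001,  -0.    ]), 'position': array([ 0.1226, -0.5362,  0.2313]), 'ee_rot': array([[ 0.9748,  0.223 , -0.    ],
       [ 0.223 , -0.9748, -0.    ],
       [-0.    ,  0.    , -1.    ]]), 'wrist_force': array([-0.7282,  0.2165, -0.1218]), 'torque': array([0.0176, 0.0278, 0.0494]), 'finger_force': 0.0, 'gripper_width': 0.08493692267478499}
```

View pics/top0.png

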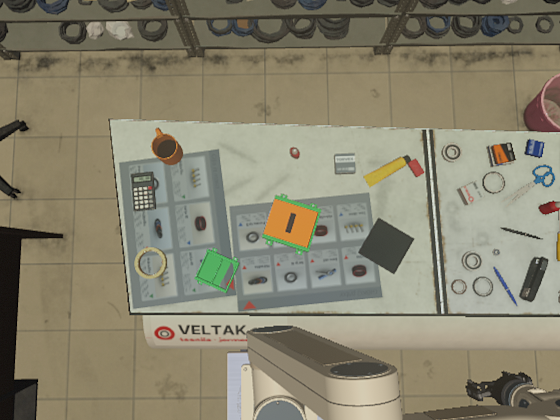

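View pics/side0.png

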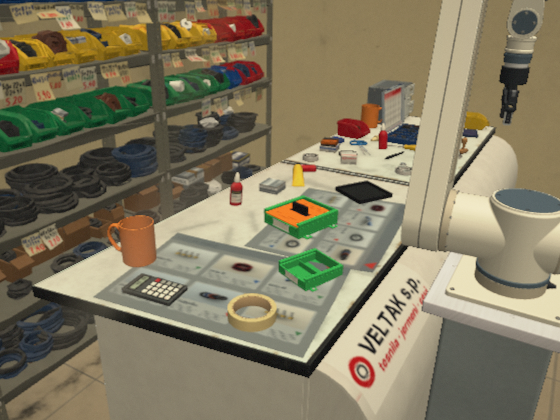

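The top view shows a green box with the orange lid at (291,222) and a smaller, lidless green box at (217,268). The tray is at (385,246), the tape roll at (150,263), the carton at (345,164) and the bottle at (295,153). The lidded box is the likely target. I'll move the wrist camera over it and confirm the size there.

```bash
python3 -m creep '[{"rotation":[0,0,-0.17],"translation":[3.2,-2.4,-1],"grip":0},{"rotation":[0,0,-0.34],"translation":[6.4,-4.8,-2],"grip":0},{"rotation":[0,0,-0.5],"translation":[9.6,-7.2,-3],"grip":0},{"rotation":[0,0,-0.67],"translation":[12.8,-9.6,-4],"grip":0},{"rotation":[0,0,-0.84],"translation":[16,-12,-5],"grip":0},{"rotation":[0,0,-1],"translation":[19.2,-14.4,-6],"grip":0},{"rotation":[0,0,-1.17],"translation":[22.4,-16.8,-7],"grip":0},{"rotation":[0,0,-1.33],"translation":[25.6,-19.4,-8],"grip":0}]' && python3 -m creep '[{"rotation":[0,0,-0.17],"translation":[3.2,2.1,0],"grip":0},{"rotation":[0,0,-0.34],"translation":[6.4,4.2,0],"grip":0},{"rotation":[0,0,-0.5],"translation":[9.6,6.3,0],"grip":0},{"rotation":[0,0,-0.67],"translation":[12.8,8.4,0],"grip":0},{"rotation":[0,0,-0.84],"translation":[16,10.5,0],"grip":0},{"rotation":[0,0,-1],"translation":[19.2,12.6,0],"grip":0},{"rotation":[0,0,-1.17],"translation":[22.4,14.7,0],"grip":0},{"rotation":[0,0,-1.33],"translation":[25.4,17,0],"grip":0}]'
python3 - <<'E'
from h import *
np.set_printoptions(precision=4,suppress=True)
p=viewer.read_camera('wrist'); s=telemetry.state()
cv2.imwrite('pics/w1.png',p['frame']); c,d=ray(p,[280,210]); print(c,d,s['position'],s['ee_rot'],s['joints'])
for q in ['parts_box','lid']:
    for m in spotter.masks_of(p,q)[:2]:
        r=cv2.minAreaRect(cv2.findNonZero(m['mask'].astype(np.uint8)))
        b=cv2.boxPoints(r); z=.034 if q=='lid' else .0425
        print(q,m['confidence'],m['xy'],b.tolist(),[atz(p,x,z)[:2] for x in b])
E
```

```text
time_s: 1.9
position: [0.3296, -0.2889, 0.3117]
ee_rot: [[0.011, 1.0, 0.0], [1.0, -0.011, -0.0], [-0.0, 0.0, -1.0]]
wrist_force: [-0.9, -0.7, 0.1]
gripper_width: 0.0859
finger_force: 0.0
time_s: 2.9
position: [0.5035, -0.0375, 0.3115]
ee_rot: [[-0.969, 0.249, 0.0], [0.249, 0.969, -0.0], [-0.0, -0.0, -1.0]]
wrist_force: [0.9, -0.9, -0.4]
gripper_width: 0.085
finger_force: 0.0
[ 0.4425 -0.0214  0.4548] [ 0.2504 -0.0589 -0.9664] [ 0.5055 -0.0351  0.3109] [[-0.9708  0.2398  0.0008]
 [ 0.2398  0.9708  0.0015]
 [-0.0004  0.0016 -1.    ]] [-13.5238   9.8598   6.1938  86.3095   0.0931   0.3502]
parts_box 0.96 [266.7, 161.2] [[211.03765869140625, 260.7933044433594], [220.00537109375, 132.2561798095703], [351.4354248046875, 141.42572021484375], [342.46771240234375, 269.96282958984375]] [array([ 0.5912, -0.1455]), array([ 0.4445, -0.0897]), array([0.4913, 0.052 ]), array([0.6438, 0.01  ])]
parts_box 0.82 [457.6, 43.3] [[388.3997802734375, 81.3285140991211], [408.44769287109375, -20.733497619628906], [514.3782958984375, 0.07430267333984375], [494.33038330078125, 102.13631439208984]] [array([0.438 , 0.1037]), array([0.3461, 0.1403]), array([0.392 , 0.2433]), array([0.4885, 0.2134])]
lid 0.97 [280.9, 206.6] [[220.2724151611328, 251.64202880859375], [226.12452697753906, 158.00778198242188], [347.52532958984375, 165.5953369140625], [341.6732177734375, 259.2295837402344]] [array([ 0.5854, -0.1332]), array([ 0.4747, -0.0927]), array([0.5187, 0.0435]), array([0.6333, 0.0126])]
```

View pics/w1.png

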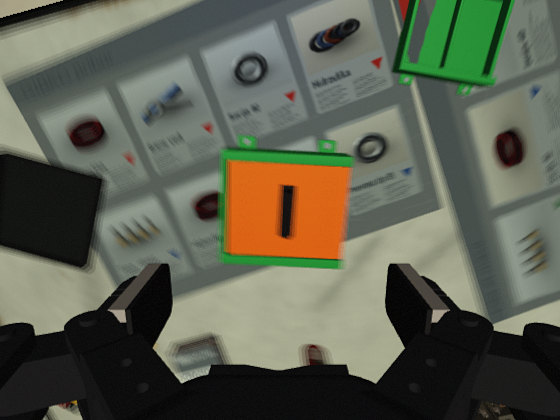

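The wrist view shows the lidded box at about (285,208), with its pull bar at (287,211). The smaller lidless box is at the top right, around (458,43). The lidded one measures about 150 x 140 mm, so it's the one meant. Next I'll take a sharp crop and measure the bar.

```bash
cat >> h.py <<'E'
def rect(mask): 
    cs,_=cv2.findContours(mask.astype(np.uint8),cv2.RETR_EXTERNAL,cv2.CHAIN_APPROX_NONE)
    return max(cs,key=cv2.contourArea)
def wrect(p,mask,z):
    c=rect(mask); w=np.array([atz(p,x[0],z)[:2] for x in c])
    (cx,cy),(a,b),ang=cv2.minAreaRect((w*1000).astype(np.float32)); return cx,cy,a,b,ang
E
python3 - <<'E'
from h import *
np.set_printoptions(precision=4,suppress=True)
p=viewer.read_camera('wrist'); s=telemetry.state(); f=p['frame']
cv2.imwrite('pics/w2.png',cv2.resize(f[110:300,180:400],None,fx=3,fy=3,interpolation=cv2.INTER_CUBIC))
hsv=cv2.cvtColor(f,cv2.COLOR_BGR2HSV); roi=np.zeros(f.shape[:2],bool); roi[120:290,190:375]=1
o=(hsv[...,0]<22)&(hsv[...,1]>150)&(hsv[...,2]>120)&roi
g=(hsv[...,0]>45)&(hsv[...,0]<85)&(hsv[...,1]>120)&roi
bar=(hsv[...,2]<60)&roi; bar[:170]=0;bar[250:]=0;bar[:,:250]=0;bar[:,320:]=0
print('pos',s['position'],s['ee_rot'][:,1],s['joints'])
print('orange z.034',wrect(p,o,.034)); print('bar z.058',wrect(p,bar,.058)); print('bar z.046',wrect(p,bar,.046))
for nm,m in (('o',o),('g',g),('bar',bar)):
    c=rect(m); print(nm,cv2.boxPoints(cv2.minAreaRect(c)).round(1).tolist())
for m in (g|o,):
    k=cv2.morphologyEx(m.astype(np.uint8),cv2.MORPH_OPEN,np.ones((25,25))); print('box',wrect(p,k,.0425))
print(proj(p,[.5,0,.0425]),proj(p,[.6,0,.0425]),proj(p,[.5,.1,.0425]))
E
```

```text
pos [ 0.503  -0.0383  0.311 ] [ 0.2538  0.9673 -0.0002] [-13.8885   9.6853   5.9905  86.3369  -0.0126   0.815 ]
orange z.034 (552.7840576171875, -43.68359375, 143.8134002685547, 117.25617218017578, 71.70594787597656)
bar z.058 (547.167724609375, -42.84040832519531, 15.69718074798584, 62.42775344848633, 71.6689682006836)
bar z.046 (550.3323364257812, -43.493011474609375, 16.17251205444336, 64.31810760498047, 71.66900634765625)
o [[219.6999969482422, 251.8000030517578], [225.8000030517578, 158.60000610351562], [347.20001220703125, 166.5], [341.1000061035156, 259.70001220703125]]
g [[210.5, 261.0], [219.10000610351562, 132.5], [351.1000061035156, 141.3000030517578], [342.5, 269.79998779296875]]
bar [[274.0, 236.5], [278.1000061035156, 184.0], [291.79998779296875, 185.10000610351562], [287.70001220703125, 237.5]]
box (538.1891479492188, -80.66291046142578, 62.07086944580078, 114.4551773071289, 72.63729858398438)
[308.6441 160.4212] [327.5193 239.9828] [394.6451 138.1706]
```

View pics/w2.png

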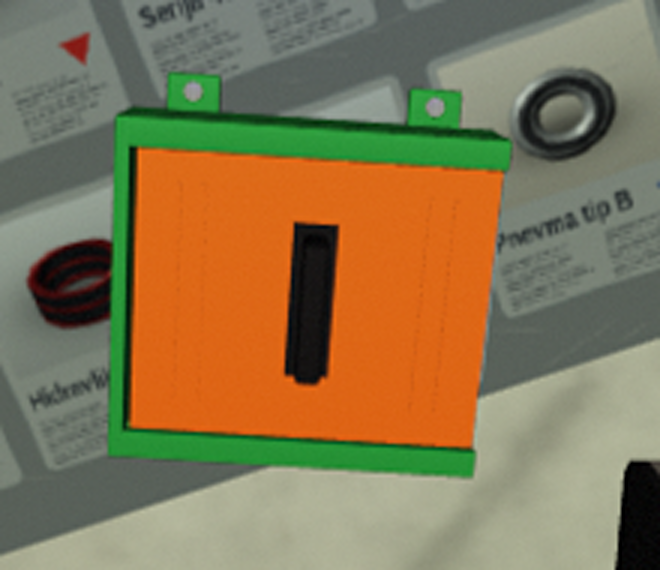

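The crop confirms this is the box from the task: orange lid shut, black bar at crop (312,303), stop wall on the left and open end on the right. All edges agree on 71.7° for box +x. The bar is at about (0.551, -0.0437). Moving to grasp it.

```bash
python3 -m creep '[{"rotation":[0,0,0.01],"translation":[-0.8,0.1,3.5],"grip":0},{"rotation":[0,0,0.02],"translation":[-1.6,0.2,7],"grip":0},{"rotation":[0,0,0.03],"translation":[-2.4,0.35,10.5],"grip":0},{"rotation":[0,0,0.04],"translation":[-3.2,0.5,14],"grip":0},{"rotation":[0,0,0.05],"translation":[-4,0.6,17],"grip":0},{"rotation":[0,0,0.063],"translation":[-4.8,0.7,19.5],"grip":0},{"rotation":[0,0,0.063],"translation":[-4.8,0.7,21.5],"grip":0},{"rotation":[0,0,0.063],"translation":[-4.8,0.7,22],"grip":0}]'
python3 - <<'E'
from h import *
s=telemetry.state(); print(s['position'],s['ee_rot'][:,1],np.degrees(np.arctan2(s['ee_rot'][1,1],s['ee_rot'][0,1])))
p=viewer.read_camera('wrist'); s=telemetry.state();print(s['position'],np.degrees(np.arctan2(s['ee_rot'][1,1],s['ee_rot'][0,1])))
cv2.imwrite('pics/w3.png',p['frame']); print(proj(p,s['position']), proj(p,[.551,-.0437,.058]))
E
```

```text
time_s: 4.1
position: [0.5501, -0.045, 0.0904]
ee_rot: [[-0.949, 0.317, -0.002], [0.317, 0.949, 0.0], [0.002, -0.0, -1.0]]
wrist_force: [-0.4, 0.3, 0.3]
gripper_width: 0.0854
finger_force: 0.0
[ 0.55009901 -0.04498596  0.09041208] [ 3.16747296e-01  9.48509902e-01 -3.40366549e-04] 71.53367014826094
[ 0.55037354 -0.04489145  0.09059433] 71.55875524714419
[277.21805786 266.52451844] [279.95639644 241.40241676]
```

View pics/w3.png

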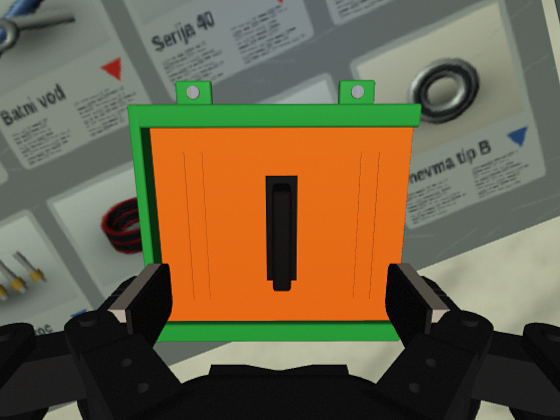

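The bar is between the open fingers, at about (282,232), and the rails look level in the image, so the yaw is right. Descending and closing.

```bash
python3 -m creep '[{"rotation":[0,0,0],"translation":[0,0.1,2],"grip":0},{"rotation":[0,0,0],"translation":[0,0.15,4],"grip":0},{"rotation":[0,0,0],"translation":[0,0.15,5],"grip":0},{"rotation":[0,0,0],"translation":[0,0.15,5.35],"grip":0},{"rotation":[0,0,0],"translation":[0,0.15,5.35],"grip":0.4},{"rotation":[0,0,0],"translation":[0,0.15,5.35],"grip":1},{"rotation":[0,0,0],"translation":[0,0.15,5.35],"grip":1},{"rotation":[0,0,0],"translation":[0,0.15,5.35],"grip":1}]' 40; python3 -m creep '[{"rotation":[0,0,0],"translation":[0,0,0],"grip":1},{"rotation":[0,0,0],"translation":[0,0,0],"grip":1},{"rotation":[0,0,0],"translation":[0,0,0],"grip":1},{"rotation":[0,0,0],"translation":[0,0,-0.05],"grip":1},{"rotation":[0,0,0],"translation":[0,0,-0.1],"grip":1},{"rotation":[0,0,0],"translation":[0,0.5,-0.1],"grip":1},{"rotation":[0,0,0],"translation":[0,1,-0.1],"grip":1},{"rotation":[0,0,0],"translation":[0,1.5,-0.1],"grip":1}]'
```

```text
time_s: 5.15
position: [0.5517, -0.0427, 0.038]
ee_rot: [[-0.949, 0.314, 0.0], [0.314, 0.949, -0.0], [-0.0, 0.0, -1.0]]
wrist_force: [1.5, -0.3, -0.1]
gripper_width: 0.0121
finger_force: 0.0
time_s: 6.15
position: [0.5565, -0.028, 0.0387]
ee_rot: [[-0.949, 0.314, -0.0], [0.314, 0.949, 0.0], [0.0, 0.0, -1.0]]
wrist_force: [0.1, 0.5, 0.0]
gripper_width: 0.009
finger_force: 39.1
```

Gripped, and sliding with almost no force on the wrist. I'll keep pulling along the tracks.

```bash
python3 -m creep '[{"rotation":[0,0,0],"translation":[0,1,0],"grip":1},{"rotation":[0,0,0],"translation":[0,2,0],"grip":1},{"rotation":[0,0,0],"translation":[0,3,0],"grip":1},{"rotation":[0,0,0],"translation":[0,4,0],"grip":1},{"rotation":[0,0,0],"translation":[0,5,0],"grip":1},{"rotation":[0,0,0],"translation":[0,6,0],"grip":1},{"rotation":[0,0,0],"translation":[0,7,0],"grip":1},{"rotation":[0,0,0],"translation":[0,7,0],"grip":1}]'; python3 - <<'E'
from h import *
p=viewer.read_camera('wrist'); s=telemetry.state(); print(s['position'],s['wrist_force'],s['finger_force'])
cv2.imwrite('pics/w4.png',p['frame'])
E
```

```text
time_s: 7.15
position: [0.5785, 0.0386, 0.0387]
ee_rot: [[-0.95, 0.314, 0.0], [0.314, 0.95, 0.0], [-0.0, 0.0, -1.0]]
wrist_force: [-0.2, 0.6, 1.1]
gripper_width: 0.0095
finger_force: 39.1
[0.57836542 0.03827498 0.03871639] [ 0.26945012  0.37292839 -0.19008251] 39.06939625740051
```

View pics/w4.png

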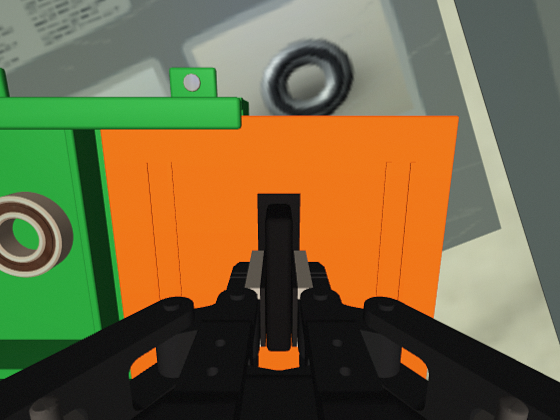

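The bearing shows in the −x compartment at (25,232), and the lid is about 9 cm out. I'll pull the rest of the way, past the 148 mm clearance.

```bash
python3 -m creep '[{"rotation":[0,0,0],"translation":[0,1.2,0],"grip":1},{"rotation":[0,0,0],"translation":[0,2.4,0],"grip":1},{"rotation":[0,0,0],"translation":[0,3.6,0],"grip":1},{"rotation":[0,0,0],"translation":[0,4.8,0],"grip":1},{"rotation":[0,0,0],"translation":[0,6,0],"grip":1},{"rotation":[0,0,0],"translation":[0,7.2,0],"grip":1},{"rotation":[0,0,0],"translation":[0,8.4,0],"grip":1},{"rotation":[0,0,0],"translation":[0,9.5,0],"grip":1}]'; python3 -m creep '[{"rotation":[0,0,0],"translation":[0,0,0],"grip":1},{"rotation":[0,0,0],"translation":[0,0,0.5],"grip":1},{"rotation":[0,0,0],"translation":[0,0,1],"grip":1},{"rotation":[0,0,0],"translation":[0,0,1.5],"grip":1},{"rotation":[0,0,0],"translation":[0,0,2],"grip":1},{"rotation":[0,0,0],"translation":[0,0,2.5],"grip":1},{"rotation":[0,0,0],"translation":[0,0,2.8],"grip":1},{"rotation":[0,0,0],"translation":[0,0,2.9],"grip":1}]'
```

```text
time_s: 8.2
position: [0.6085, 0.129, 0.0388]
ee_rot: [[-0.949, 0.314, 0.0], [0.314, 0.949, 0.0], [-0.0, 0.0, -1.0]]
wrist_force: [-0.1, -0.6, -0.8]
gripper_width: 0.0089
finger_force: 39.1
time_s: 9.2
position: [0.6081, 0.1281, 0.0096]
ee_rot: [[-0.949, 0.314, -0.0], [0.314, 0.949, 0.0], [0.0, -0.0, -1.0]]
wrist_force: [-0.8, -0.0, -1.1]
gripper_width: 0.0092
finger_force: 39.1
```

```bash
python3 -m creep '[{"rotation":[0,0,0],"translation":[0,0,0.04],"grip":1},{"rotation":[0,0,0],"translation":[0,0,0.08],"grip":1},{"rotation":[0,0,0],"translation":[0,0,0.12],"grip":1},{"rotation":[0,0,0],"translation":[0,0,0.15],"grip":1},{"rotation":[0,0,0],"translation":[0,0,0.15],"grip":1},{"rotation":[0,0,0],"translation":[0,0,0.15],"grip":1},{"rotation":[0,0,0],"translation":[0,0,0.15],"grip":1},{"rotation":[0,0,0],"translation":[0,0,0.15],"grip":1}]'
```

```text
time_s: 10.2
position: [0.6082, 0.1281, 0.0083]
ee_rot: [[-0.949, 0.314, 0.0], [0.314, 0.949, 0.0], [-0.0, 0.0, -1.0]]
wrist_force: [-0.1, -0.3, -1.6]
gripper_width: 0.009
finger_force: 39.1
```

```bash
python3 -m creep '[{"rotation":[0,0,0],"translation":[0,0,0.03],"grip":1},{"rotation":[0,0,0],"translation":[0,0,0.06],"grip":1},{"rotation":[0,0,0],"translation":[0,0,0.08],"grip":1},{"rotation":[0,0,0],"translation":[0,0,0.08],"grip":1},{"rotation":[0,0,0],"translation":[0,0,0.08],"grip":1},{"rotation":[0,0,0],"translation":[0,0,0.08],"grip":1},{"rotation":[0,0,0],"translation":[0,0,0.08],"grip":1},{"rotation":[0,0,0],"translation":[0,0,0.08],"grip":1}]'; python3 -c "
from h import *
for i in range(4):
    p=viewer.read_camera('wrist'); s=telemetry.state(); print(s['position'],s['wrist_force'])"
```

```text
time_s: 11.2
position: [0.6083, 0.1282, 0.0081]
ee_rot: [[-0.949, 0.314, 0.001], [0.314, 0.949, 0.0], [-0.001, 0.0, -1.0]]
wrist_force: [-2.6, -0.3, 7.0]
gripper_width: 0.0094
finger_force: 40.1
[0.6082291  0.128155   0.00810926] [-2.76282378 -0.42495061  6.32524067]
[0.60826674 0.12814195 0.00810266] [-2.64026791  0.23758326  6.42201055]
[0.60827002 0.12815802 0.00814437] [-2.01351242 -1.12950808  5.57515431]
[0.60821805 0.12817411 0.00811664] [-2.52464098 -0.41651974  6.43036922]
```

The lid is resting on the worktop (6 N upward on the wrist). Releasing, rising, and going back over the box with the tool turned 90°.

```bash
python3 -m creep '[{"rotation":[0,0,0],"translation":[0,0,-0.05],"grip":0.3},{"rotation":[0,0,0],"translation":[0,0,-0.05],"grip":0.3},{"rotation":[0,0,0],"translation":[0,0,-0.05],"grip":0.3},{"rotation":[0,0,0],"translation":[0,0,-1],"grip":0.3},{"rotation":[0,0,0],"translation":[0,0,-3],"grip":0.3},{"rotation":[0,0,0],"translation":[0,0,-6],"grip":0.3},{"rotation":[0,0,0],"translation":[0,0,-10],"grip":0.3},{"rotation":[0,0,0],"translation":[0,0,-14],"grip":0.3}]'; python3 -m creep '[{"rotation":[0,0,0.18],"translation":[0,-2.4,-1],"grip":0.3},{"rotation":[0,0,0.36],"translation":[0,-4.8,-1],"grip":0.3},{"rotation":[0,0,0.54],"translation":[0,-7.2,-1],"grip":0.3},{"rotation":[0,0,0.72],"translation":[0,-9.6,-1],"grip":0.3},{"rotation":[0,0,0.9],"translation":[0,-12,-1],"grip":0.3},{"rotation":[0,0,1.08],"translation":[0,-14.4,-1],"grip":0.3},{"rotation":[0,0,1.26],"translation":[0,-16.8,-1],"grip":0.3},{"rotation":[0,0,1.44],"translation":[0,-19,-1],"grip":0.3}]'; python3 -m creep '[{"rotation":[0,0,0.13],"translation":[0,0,1],"grip":0.3},{"rotation":[0,0,0.13],"translation":[0,0,2],"grip":0.3},{"rotation":[0,0,0.13],"translation":[0,0,2],"grip":0.3},{"rotation":[0,0,0.13],"translation":[0,0,2],"grip":0.3},{"rotation":[0,0,0.13],"translation":[0,0,2],"grip":0.3},{"rotation":[0,0,0.13],"translation":[0,0,2],"grip":0.3},{"rotation":[0,0,0.13],"translation":[0,0,2],"grip":0.3},{"rotation":[0,0,0.13],"translation":[0,0,2],"grip":0.3}]'; python3 - <<'E'
from h import *
p=viewer.read_camera('wrist'); s=telemetry.state(); print(s['position'],s['ee_rot'],s['joints'],s['gripper_width'])
cv2.imwrite('pics/w5.png',p['frame'])
for q in ('bearing','seal'):
  for m in spotter.masks_of(p,q)[:2]:
    e=cv2.fitEllipse(rect(m['mask'])); print(q,m['confidence'],m['xy'],m['mask'].sum(),e,atz(p,e[0],.017 if q=='bearing' else .012))
E
```

```text
time_s: 12.4
position: [0.6081, 0.1281, 0.1494]
ee_rot: [[-0.949, 0.314, 0.0], [0.314, 0.949, 0.0], [-0.0, 0.0, -1.0]]
wrist_force: [0.9, -0.4, -0.5]
gripper_width: 0.0596
finger_force: 0.0
time_s: 13.4
position: [0.5482, -0.053, 0.1582]
ee_rot: [[0.194, 0.981, 0.001], [0.981, -0.194, -0.0], [-0.0, 0.001, -1.0]]
wrist_force: [0.3, -0.8, -0.2]
gripper_width: 0.0596
finger_force: 0.0
time_s: 14.4
position: [0.5485, -0.0522, 0.1375]
ee_rot: [[0.314, 0.95, 0.0], [0.95, -0.314, 0.0], [0.0, 0.0, -1.0]]
wrist_force: [-0.6, -0.4, 0.3]
gripper_width: 0.0596
finger_force: 0.0
[ 0.54850563 -0.0522409   0.13750564] [[ 3.13546157e-01  9.49572958e-01  6.31871229e-05]
 [ 9.49572960e-01 -3.13546156e-01 -2.62172695e-05]
 [-5.08313060e-06  6.82211074e-05 -9.99999998e-01]] [-1.41673092e+01  1.74098636e+01 -9.08744309e+00  6.34988154e+01
 -5.70354301e-04  9.41057597e+01] 0.060102744011587786
bearing 0.7 [264.2, 251.1] 1917 ((269.3566589355469, 240.3795166015625), (52.45390701293945, 53.28099060058594), 16.442218780517578) [ 0.5344873  -0.07822526  0.017     ]
seal 0.76 [264.5, 144.3] 1360 ((276.3065185546875, 146.227783203125), (50.0576057434082, 50.62950897216797), 135.73411560058594) [ 0.56235273 -0.01129401  0.012     ]
```

View pics/w5.png

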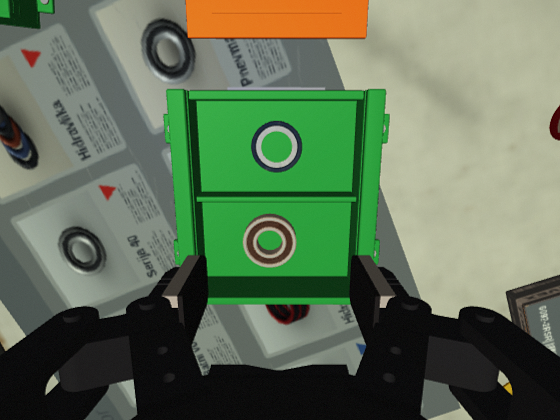

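The brown-shielded bearing is at (269,240) in the −x compartment. The blue seal is at (276,146), and the lid lies flat beyond the mouth. Descending on the bearing with the fingers closing along box y.

```bash
python3 -m creep '[{"rotation":[0,0,0],"translation":[-1,-0.17,1.5],"grip":0.33},{"rotation":[0,0,0],"translation":[-2,-0.34,3],"grip":0.33},{"rotation":[0,0,0],"translation":[-2.9,-0.5,4.5],"grip":0.33},{"rotation":[0,0,0],"translation":[-2.9,-0.5,6],"grip":0.33},{"rotation":[0,0,0],"translation":[-2.9,-0.5,7.5],"grip":0.33},{"rotation":[0,0,0],"translation":[-2.9,-0.5,9],"grip":0.33},{"rotation":[0,0,0],"translation":[-2.9,-0.5,10],"grip":0.33},{"rotation":[0,0,0],"translation":[-2.9,-0.5,10.5],"grip":0.33}]'; python3 -m creep '[{"rotation":[0,0,0],"translation":[0,0,0.8],"grip":0.33},{"rotation":[0,0,0],"translation":[0,0,1.6],"grip":0.33},{"rotation":[0,0,0],"translation":[0,0,2.2],"grip":0.33},{"rotation":[0,0,0],"translation":[0,0,2.6],"grip":0.33},{"rotation":[0,0,0],"translation":[0,0,2.6],"grip":0.33},{"rotation":[0,0,0],"translation":[0,0,2.6],"grip":1},{"rotation":[0,0,0],"translation":[0,0,2.6],"grip":1},{"rotation":[0,0,0],"translation":[0,0,2.6],"grip":1}]' 40
```

```text
time_s: 15.55
position: [0.5345, -0.078, 0.0318]
ee_rot: [[0.313, 0.95, -0.001], [0.95, -0.313, 0.0], [0.0, -0.001, -1.0]]
wrist_force: [0.2, -0.1, 0.3]
gripper_width: 0.0573
finger_force: 0.0
time_s: 16.55
position: [0.5348, -0.0783, 0.007]
ee_rot: [[0.314, 0.95, 0.001], [0.95, -0.314, -0.0], [-0.0, 0.001, -1.0]]
wrist_force: [-1.4, 0.4, 6.4]
gripper_width: 0.0401
finger_force: 40.2
```

The bearing is gripped (40 mm opening, 40 N). Lifting and carrying it toward the tray.

```bash
python3 -m creep '[{"rotation":[0,0,0],"translation":[0,0,-0.5],"grip":1},{"rotation":[0,0,0],"translation":[0,0,-1.5],"grip":1},{"rotation":[0,0,0],"translation":[0,0,-3],"grip":1},{"rotation":[0,0,0],"translation":[0,0,-5],"grip":1},{"rotation":[0,0,0],"translation":[0,0,-7.5],"grip":1},{"rotation":[0,0,0],"translation":[0,0,-10],"grip":1},{"rotation":[0,0,0],"translation":[0,0,-12],"grip":1},{"rotation":[0,0,0],"translation":[0,0,-13],"grip":1}]' && python3 -m creep '[{"rotation":[0,0,0],"translation":[-2,0.1,0],"grip":1},{"rotation":[0,0,0],"translation":[-5,0.3,0],"grip":1},{"rotation":[0,0,0],"translation":[-9,0.6,0],"grip":1},{"rotation":[0,0,0],"translation":[-13,0.9,0],"grip":1},{"rotation":[0,0,0],"translation":[-17,1.2,0],"grip":1},{"rotation":[0,0,0],"translation":[-21,1.5,0],"grip":1},{"rotation":[0,0,0],"translation":[-24.5,1.8,0],"grip":1},{"rotation":[0,0,0],"translation":[-26.5,1.9,0],"grip":1}]'; python3 - <<'E'
from h import *
p=viewer.read_camera('top')
for m in spotter.masks_of(p,'order_tray')[:2]: print('top',m['confidence'],m['xy'],wrect(p,m['mask'],.012))
p=viewer.read_camera('wrist'); s=telemetry.state(); print(s['position'],s['ee_rot'][:,0],s['gripper_width'],s['finger_force'])
cv2.imwrite('pics/w6.png',p['frame'])
for m in spotter.masks_of(p,'order_tray')[:2]: print('wr',m['confidence'],m['xy'],wrect(p,m['mask'],.014))
E
```

```text
time_s: 17.55
position: [0.5351, -0.0783, 0.1384]
ee_rot: [[0.314, 0.95, 0.002], [0.95, -0.314, -0.001], [0.0, 0.002, -1.0]]
wrist_force: [-0.5, -0.0, -1.7]
gripper_width: 0.0401
finger_force: 40.4
time_s: 18.55
position: [0.469, -0.3372, 0.1363]
ee_rot: [[0.315, 0.949, -0.0], [0.949, -0.315, 0.0], [0.0, -0.0, -1.0]]
wrist_force: [0.4, 0.5, -0.4]
gripper_width: 0.0399
finger_force: 40.4
top 0.66 [376.5, 242.5] (488.2722473144531, -328.85101318359375, 95.98812866210938, 136.2055206298828, 60.01640701293945)
[ 0.46930172 -0.3359839   0.13627313] [3.14820887e-01 9.49150960e-01 5.13640618e-04] 0.03968812255851975 40.41967570781708
wr 0.9 [292.8, 187.8] (478.81060791015625, -344.7840576171875, 127.9161148071289, 130.72952270507812, 58.29440689086914)
```

View pics/w6.png

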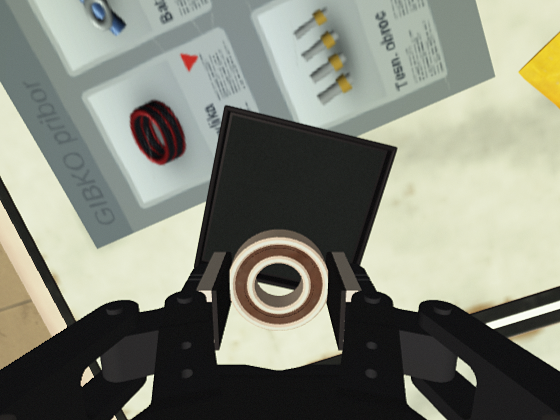

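The bearing is held level between the fingers at about (280,280), and the tray's far corners are at (228,107) and (396,148). I'll check the tray centre from those two corners.

```bash
python3 - <<'E'
from h import *
p=viewer.read_camera('wrist'); s=telemetry.state()
a=atz(p,(228,107),.014)[:2]; b=atz(p,(396,148),.014)[:2]; e=(b-a); L=np.linalg.norm(e); e/=L
n=np.array([e[1],-e[0]]); c=atz(p,(290,200),.014)[:2]; n*=np.sign((c-a)@n)
C=(a+b)/2+n*.065; print(a,b,L,C); 
R=s['ee_rot']; print(R.T@(np.r_[C,0.01]-s['position']), s['position'])
for q in ([.065,.065],[.065,-.065]): print(proj(p,np.r_[C+n*q[0]+e*q[1],.014]))
E
```

```text
[ 0.45935847 -0.2568756 ] [ 0.56657568 -0.32277629] 0.12585083331148822 [ 0.47893039 -0.34520197]
[-0.0070025   0.01210444  0.12640525] [ 0.469658   -0.33484521  0.1364144 ]
[349.22916721 303.35105072]
[194.01026171 269.84143915]
```

Both methods give (0.479, −0.345). Lowering.

```bash
python3 -m creep '[{"rotation":[0,0,0],"translation":[-0.7,1.2,1],"grip":1},{"rotation":[0,0,0],"translation":[-0.7,1.2,3],"grip":1},{"rotation":[0,0,0],"translation":[-0.7,1.2,5],"grip":1},{"rotation":[0,0,0],"translation":[-0.7,1.2,7],"grip":1},{"rotation":[0,0,0],"translation":[-0.7,1.2,9],"grip":1},{"rotation":[0,0,0],"translation":[-0.7,1.2,10.8],"grip":1},{"rotation":[0,0,0],"translation":[-0.7,1.2,12],"grip":1},{"rotation":[0,0,0],"translation":[-0.7,1.2,12.4],"grip":1}]'; python3 -m creep '[{"rotation":[0,0,0],"translation":[0,0,0.15],"grip":1},{"rotation":[0,0,0],"translation":[0,0,0.3],"grip":1},{"rotation":[0,0,0],"translation":[0,0,0.45],"grip":1},{"rotation":[0,0,0],"translation":[0,0,0.5],"grip":1},{"rotation":[0,0,0],"translation":[0,0,0.5],"grip":1},{"rotation":[0,0,0],"translation":[0,0,0.5],"grip":1},{"rotation":[0,0,0],"translation":[0,0,0.5],"grip":1},{"rotation":[0,0,0],"translation":[0,0,0.5],"grip":1}]'
```

```text
time_s: 19.8
position: [0.4789, -0.3458, 0.0115]
ee_rot: [[0.313, 0.95, -0.001], [0.95, -0.313, 0.001], [0.0, -0.001, -1.0]]
wrist_force: [-0.6, 0.1, -1.0]
gripper_width: 0.0398
finger_force: 40.5
time_s: 20.8
position: [0.4788, -0.3462, 0.0075]
ee_rot: [[0.314, 0.95, 0.0], [0.95, -0.314, -0.0], [-0.0, 0.0, -1.0]]
wrist_force: [0.2, -0.1, -0.3]
gripper_width: 0.0402
finger_force: 40.5
```

```bash
python3 -m creep '[{"rotation":[0,0,0],"translation":[0,0,0.04],"grip":1},{"rotation":[0,0,0],"translation":[0,0,0.08],"grip":1},{"rotation":[0,0,0],"translation":[0,0,0.12],"grip":1},{"rotation":[0,0,0],"translation":[0,0,0.16],"grip":1},{"rotation":[0,0,0],"translation":[0,0,0.16],"grip":1},{"rotation":[0,0,0],"translation":[0,0,0.16],"grip":1},{"rotation":[0,0,0],"translation":[0,0,0.16],"grip":1},{"rotation":[0,0,0],"translation":[0,0,0.16],"grip":1}]'
```

```text
time_s: 21.8
position: [0.4788, -0.3462, 0.006]
ee_rot: [[0.314, 0.95, 0.0], [0.95, -0.314, -0.0], [-0.0, 0.0, -1.0]]
wrist_force: [-1.3, 0.3, 3.8]
gripper_width: 0.0396
finger_force: 40.9
```

The bearing is on the tray floor (3.8 N). Releasing and rising clear.

```bash
python3 -m creep '[{"rotation":[0,0,0],"translation":[0,0,0],"grip":0.33},{"rotation":[0,0,0],"translation":[0,0,0],"grip":0.33},{"rotation":[0,0,0],"translation":[0,0,0],"grip":0.33},{"rotation":[0,0,0],"translation":[0,0,-0.5],"grip":0.33},{"rotation":[0,0,0],"translation":[0,0,-2],"grip":0.33},{"rotation":[0,0,0],"translation":[0,0,-5],"grip":0.33},{"rotation":[0,0,0],"translation":[0,0,-10],"grip":0.33},{"rotation":[0,0,0],"translation":[0,0,-15],"grip":0.33}]'; python3 -m creep '[{"rotation":[0,0,0],"translation":[0,0,-1],"grip":0.33},{"rotation":[0,0,0],"translation":[0,0,-2],"grip":0.33},{"rotation":[0,0,0],"translation":[0,0,-2],"grip":0.33},{"rotation":[0,0,0],"translation":[0,0,-2],"grip":0.33},{"rotation":[0,0,0],"translation":[0,0,-2],"grip":0.33},{"rotation":[0,0,0],"translation":[0,0,-2],"grip":0.33},{"rotation":[0,0,0],"translation":[0,0,-2],"grip":0.33},{"rotation":[0,0,0],"translation":[0,0,-2],"grip":0.33}]'
python3 - <<'E'
from h import *
a=viewer.read_camera('wrist')['frame']; b=viewer.read_camera('side')['frame']
b=cv2.resize(b[160:360,190:430],(400,333)); a=cv2.resize(a,(400,300))
o=np.zeros((333,800,3),np.uint8); o[:300,:400]=a; o[:,400:]=b; cv2.imwrite('pics/end.png',o)
E
```

```text
time_s: 22.8
position: [0.4786, -0.3461, 0.1585]
ee_rot: [[0.314, 0.95, 0.001], [0.95, -0.314, -0.001], [-0.0, 0.001, -1.0]]
wrist_force: [1.5, -0.8, 0.1]
gripper_width: 0.0573
finger_force: 0.0
time_s: 23.8
position: [0.4788, -0.3462, 0.1758]
ee_rot: [[0.314, 0.95, -0.0], [0.95, -0.314, 0.0], [0.0, -0.0, -1.0]]
wrist_force: [0.3, -1.0, 0.8]
gripper_width: 0.0572
finger_force: 0.0
```

View pics/end.png

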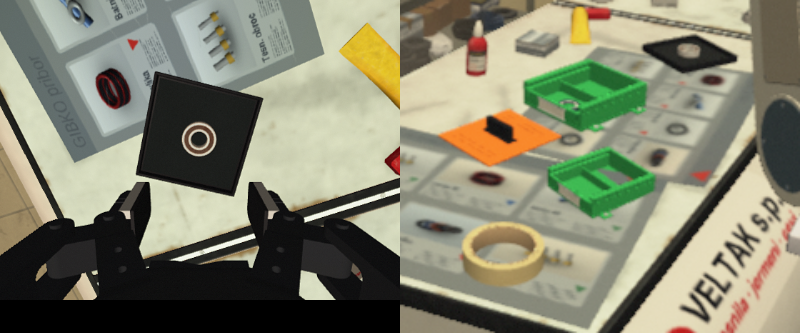

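The bearing lies flat in the tray at (199,139). The lid is flat on the worktop at (500,137), the seal is still in its compartment at (570,104), and the bottle, carton and tape roll look undisturbed. Handing in.

```bash
python3 -c "
from plant import sign_off; print(sign_off())"
```

```text
the job is handed in; nothing more can be done
None
```

The job is handed in at about 24 s of the 51 s allowed: the lid is flat on the worktop, the brown-shielded bearing is flat in the black tray, the seal is still in its compartment, and the bottle, carton and tape roll look undisturbed in the final pictures.

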